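Index the vial carousel to the scanner

ROBOT

A 6-joint arm with a two-finger parallel gripper is mounted at the origin on a cart in front of the work surface, level with it; the furniture and walls round the work are solid. World frame = base frame: x ahead of the robot, y to its left, z up, the work surface at z = 0. Lengths are in m, angles in rad, forces in N, time in s.
With the tool pointing down it reaches from about 0.275 to 0.825 m from the base axis. Payload 5.2 kg.
Tool frame: the origin (TCP) lies midway between the tips of the shut fingers; the grasp point (between the pads) lies 19 mm behind it; z points along the fingers, y is the line along which they close (so a half turn about z gives the same grasp; the last joint's range is limited). The gripper opens to 93 mm and grips with 3 to 60 N. Pads are 15 mm wide; open, the fingers measure 128 mm over their backs; the gripper's body (75 mm by 188 mm) begins 65 mm behind the grasp point.
Start: joints at [0.961, 0.259, 1.535, -0, 1.348, -0.203], TCP at [0.218, 0.505, 0.219] pointing down, gripper open.
Joint ranges: [-3.14, 3.14], [-0.91, 2.08], [0.19, 2.58], [-1.22, 4.36], [0.22, 2.71], [-3.12, 3.12]. Speed limits (rad/s): [2.57, 2.57, 3.14, 3.14, 3.14, 3.14].

INTERFACE

Orientations are given as a unit quaternion [x, y, z, w].
In Python, from workcell import ctrl gives the robot as it stands.
- The arm moves only by the tool move_arm, never from a script. Its argument "plan" is a list of rows, each a list of 7 numbers: the shift along the tool's x, y, z scaled (see below), then the turn, a rotation vector about the tool's x, y, z scaled (see below), then the closure, from -1 (fully open) to 1 (shut), so that 0 is half open. In form: [[tx, ty, tz, ax, ay, az, fingers], ...]. A call has 1 to 12 rows; each row shifts and turns the commanded pose from where the row before left it, along the tool's axes as they then stand; what a row does not reach is not made up. The controller multiplies each number of a shift by 40 mm and each number of a turn by 5 degrees. A row lasts 1/10 s, in which the tool goes at most 50 mm and 8.59 degrees, less where a joint would pass 70% of its speed; a pose out of reach is approached as far as the arm can. A call with a number of a shift or a turn outside -1 to 1 is refused whole. A call with a gripper value outside its range is refused whole. The fingers move at their own pace and stop on an object; "grip_force" is the grip in N (left out, the last holds). Time passes only in rows, so rows that do not move let the fingers close. It gives the time, the measured TCP pose, the force, the opening and the grip force at its end, in the units of the state.
- ctrl.state(): the state, without advancing time (a new reading comes with each control period).
- ctrl.snapshot(name): name is "scene" or "top"; returns the picture (480x640x3 uint8, red, green, blue); there is no depth.
- ctrl.camera_params(name): a dict with "fx", "fy", "cx", "cy" (pixels), "k1" (the pictures are not rectified: a ray, as slopes to the right and down, at radius r is drawn at 1 + k1 r^2 times it, then the intrinsics apply), "R" (3x3) and "t" (3): a world point X has camera coordinates R X + t. Camera axes: x right, y down, z forward; pixel columns grow to the right and rows downward; lengths in m; the calibration is good to about 2 mm. A picture is of the moment at which its call begins. camera_params takes no time and is no camera call.
- ctrl.finish_job(): hands the job in; it is judged then, once.
The state is a dict: "t": time; "joint_positions": joint angles; "joint_velocities": joint speeds; "effort": joint torques, N m; "ee_pos": TCP position; "orientation": TCP orientation; "ft_force": force on the tool from outside, world axes, zero at the start; "moment": the same for the moment, N m; "grip_width": opening from 0.0 (shut) to 1.0 (fully open); "finger_force": force on a finger pad.
Only numpy, scipy, OpenCV 4.12 (cv2) and the standard library are available. Lean on these libraries where they do the work, as an engineer would, in place of code of your own. Each camera call takes 0.05 s, during which the arm holds its last target. There are 200 camera calls.

TASK

Turn the vial carousel by its blue handle so that the green-capped vial comes to stand in front of the scanner, with the carousel resting in that click stop. Leave the vials standing in their wells, and let go of the handle.

Things in the scene. Friction and masses are not known exactly. Their poses are not given: they have to be found in the camera images.
- carousel (a joint): turntable angle in rad about its vertical axis, positive counter-clockwise seen from above, 0 at the start. A sprung roller makes a click stop every 60 degrees (at 0, +-1.047, +-2.094); leaving a stop takes up to about 0.2 N m; released within about 20 degrees of a stop, the plate snaps into it. The turning is damped (0.12 N m at 1 rad/s). It cannot turn beyond +-3 rad.
- carousel_base: fixed white base of the carousel, origin under the turning axis, x towards the scanner; its place and facing differ each time. On it turns an aluminium plate, 224 mm across, its top 35 mm above the bench, with six open grey wells (33 mm outside, 27 mm inside, 24 mm deep) every 60 degrees on a circle of 90 mm radius.
- handle (a point): centre of the blue bar handle on the post in the middle of the carousel, on the turning axis, 125 mm above the bench. The bar is 60 mm long along this frame's x (at the start it points at the scanner), 14 mm thick along y, 34 mm tall (108 to 142 mm above the bench), above all vials and the scanner; it turns with the plate.
- scan_spot (a point): fixed point in front of the scanner: the centre of whichever well is presented to it, at the height of the plate's top (35 mm), 90 mm from the turning axis. The scanner is a black box with a red window on a post, 60 mm farther out in the same direction (from 40 mm outward), its top 91 mm above the bench.
- green_vial: glass vial with green cap and band and some brown content, 21 mm across, 45 mm tall, 37 g; origin at the centre of its underside, z up. Stands loose in the well 60 degrees to one side or the other of the scanner (the side differs).
- blue_vial: glass vial with blue cap and band, 24 mm across, 53 mm tall; origin at the centre of its underside, z up. Stands loose in the well on the other side of the scanner from the green one.
- red_vial: glass vial with red cap and band, 18 mm across, 39 mm tall; origin at the centre of its underside, z up. Stands loose in the well that is at the scanner at the start.

How it is judged:
By the outcome, as a careful person would: the job done as asked, in the order asked, and still so for the second after the job is handed in, with the robot touching nothing.
It also fails if it takes over 35 s, if anything falls off the work surface, if the arm or the gripper's body presses on something with over 40 N, if the wrist force passes 120 N, or if a joint passes its speed limit or range.

## Working session

There is one attempt and no reset: what is moved stays moved. The work goes in short steps, Python scripts to look and compute and a tool call to move; the robot and the scene stay as the last step left them, time stands still between calls to the robot, and variables do not carry over. Pictures are saved under pics/ and viewed, at most 10 in all, crops included, and the job is handed in when it is done.

Besides the shell and the picture viewer there is one more tool, called after "Emit:" by a JSON object that holds its "method" and its "body", one argument or row to a line. move_arm: Moves the arm, as the interface text tells. Shifts and turns lie within -1 to 1; 1 stands for 40 mm of shift or 5 degrees of turn. Its arguments: {"type":"object","properties":{"plan":{"type":"array","items":{"type":"array","items":{"type":"number","minimum":-1,"maximum":1}}},"grip_force":{"type":"number"}},"required":["plan"]}

```bash
mkdir -p pics; python3 - <<'E'
from workcell import ctrl
import cv2
for n in("scene","top"):
    cv2.imwrite(f"pics/{n}0.png",ctrl.snapshot(n)[:,:,::-1])
    print(ctrl.camera_params(n))
s=ctrl.state();print(s["t"],s["ee_pos"],s["orientation"])
E
```

```text
{'fx': 560.0936727317675, 'fy': 560.0936727317675, 'cx': 320.58371963497416, 'cy': 242.41168409556934, 'k1': 0.0025713507882261445, 'R': array([[-0.59667439, -0.80248059,  0.00213847],
       [-0.55961339,  0.41418062, -0.71783513],
       [ 0.57516304, -0.42951055, -0.69620985]]), 't': array([0.01899397, 0.51731947, 0.47782148])}
{'fx': 602.3253139524215, 'fy': 602.3253139524215, 'cx': 327.7190500595279, 'cy': 242.54062291417242, 'k1': -0.2001939393915963, 'R': array([[-0.01078173, -0.99952148, -0.02899247],
       [-0.99127796,  0.01449231, -0.1309885 ],
       [ 0.13134598,  0.02732732, -0.99095986]]), 't': array([-0.34133905,  0.52667231,  0.89740449])}
0.1 [0.21731522 0.50471915 0.21789995] [ 2.02002759e-01  9.79384624e-01 -7.38455190e-04 -3.14340802e-04]
```

View pics/top0.png

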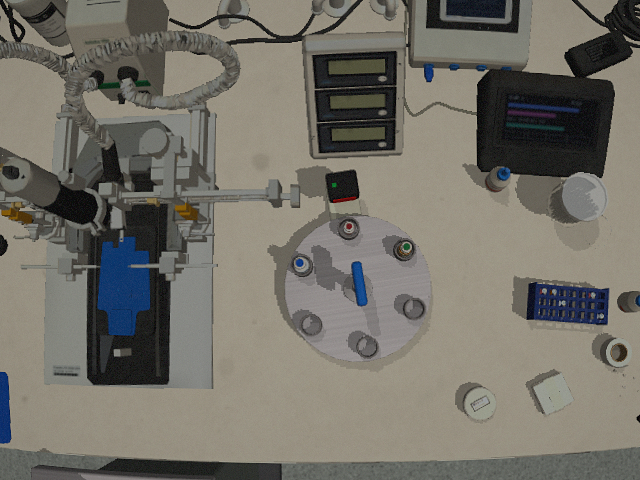

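View pics/scene0.png

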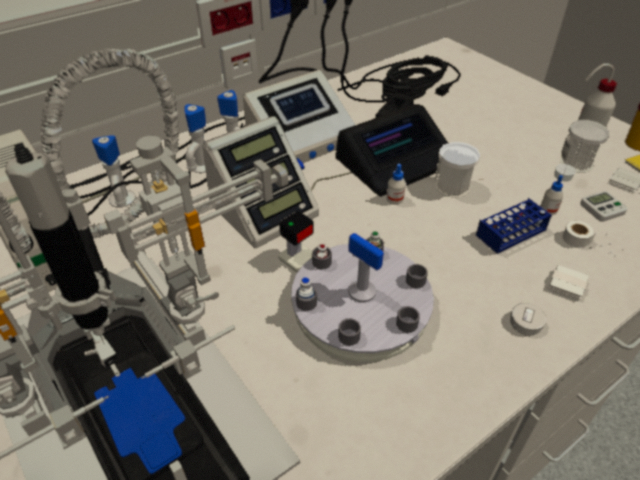

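The handle is at about (360,283) in the top view. The scanner and red vial are at (345,195), and green at (404,248) sits clockwise from the scanner, so the plate needs +60° counter-clockwise. A tall rig stands on the left, between the arm and the carousel.

```bash
cat > h.py <<'E'
import numpy as np,cv2
from workcell import ctrl
def ray(n,uv):
    c=ctrl.camera_params(n);K=np.array([[c["fx"],0,c["cx"]],[0,c["fy"],c["cy"]],[0,0,1]])
    p=cv2.undistortPoints(np.array([[uv]],float),K,np.array([c["k1"],0,0,0.]))[0,0]
    return -c["R"].T@c["t"], c["R"].T@np.array([*p,1])
def at(n,uv,z):
    o,d=ray(n,uv); return o+d*(z-o[2])/d[2]
def tri(a,b):
    o1,d1=ray("top",a);o2,d2=ray("scene",b)
    s=np.linalg.lstsq(np.c_[d1,-d2],o2-o1,rcond=None)[0]
    return (o1+d1*s[0]+o2+d2*s[1])/2
def bar(img,box):
    x0,y0,x1,y1=box;h=cv2.cvtColor(img,cv2.COLOR_RGB2HSV)[y0:y1,x0:x1]
    m=cv2.inRange(h,(100,130,50),(125,255,255))
    n,l,s,c=cv2.connectedComponentsWithStats(m);i=1+s[1:,4].argmax()
    ys,xs=np.nonzero(l==i);return np.c_[xs+x0,ys+y0]
E
python3 - <<'E'
from h import *
np.set_printoptions(precision=4,suppress=True)
for n in("top","scene"):
    c=ctrl.camera_params(n);print(n,-c["R"].T@c["t"])
P=bar(cv2.cvtColor(cv2.imread("pics/top0.png"),cv2.COLOR_BGR2RGB),(335,250,385,320))
r=cv2.minAreaRect(P.astype(np.float32));print(r)
b=cv2.boxPoints(r);W=np.array([at("top",p,.14)[:2] for p in b]);print(W,W.mean(0))
e=[np.linalg.norm(W[1]-W[0]),np.linalg.norm(W[2]-W[1])];print(e)
P2=bar(cv2.cvtColor(cv2.imread("pics/scene0.png"),cv2.COLOR_BGR2RGB),(340,225,390,280))
print("tri",tri(P.mean(0),P2.mean(0)))
for nme,p,z in[("green",(405,248),.085),("red",(348,227),.08),("blue",(300,263),.093),("scanner",(342,186),.091),("w1",(312,323),.059),("w2",(367,346),.059),("w3",(413,308),.059)]:print(nme,at("top",p,z))
print("table front",at("top",(320,455),0),"rigbox",at("top",(213,388),0),at("top",(45,388),0),at("top",(215,115),0))
for nme,a,b in[("rodtip",(298,195),(275,178)),("yellow",(185,212),(195,230)),("hose top",(200,40),(110,55)),("blacktube top",(12,172),(25,150)),("meter",(310,40),(225,140))]:print(nme,tri(a,b))
E
```

```text
top [ 0.4005 -0.3733  0.9484]
scene [0.026  0.0062 0.704 ]
((358.7973327636719, 283.2837829589844), (43.89453125, 10.028338432312012), 80.53767395019531)
[[ 0.4802 -0.3811]
 [ 0.4822 -0.3945]
 [ 0.4238 -0.4032]
 [ 0.4218 -0.3899]] [ 0.452  -0.3922]
[np.float64(0.013520826293969192), np.float64(0.059011779831557185)]
tri [ 0.4521 -0.3934  0.1241]
green [ 0.5054 -0.4611  0.085 ]
red [ 0.5381 -0.3792  0.08  ]
blue [ 0.485  -0.3098  0.093 ]
scanner [ 0.5969 -0.3714  0.091 ]
w1 [ 0.3994 -0.3244  0.059 ]
w2 [ 0.3648 -0.4047  0.059 ]
w3 [ 0.4194 -0.4734  0.059 ]
table front [ 0.1926 -0.3315  0.    ] rigbox [ 0.2973 -0.1635  0.    ] [0.2889 0.1262 0.    ] [ 0.7441 -0.1609  0.    ]
rodtip [ 0.5574 -0.3153  0.2276]
yellow [ 0.5372 -0.1763  0.2223]
hose top [ 0.7103 -0.2018  0.3716]
blacktube top [ 0.552  -0.0338  0.3938]
meter [ 0.7839 -0.3392  0.1638]
```

Emit:
{"method": "move_arm", "body": {
  "plan": [
    [0,-0.5,-0.8,0,0,0,-1],
    [0,-0.9,-0.8,0,0,0,-1],
    [0,-0.9,-0.8,0,0,0,-1],
    [0,-0.9,-0.8,0,0,0,-1],
    [0,-0.9,-0.8,0,0,0,-1],
    [0,-0.9,0,0,0,0,-1],
    [0,0,0,0,0,0,-1]
  ]
}}

```text
t: 0.8
ee_pos: [0.137, 0.3191, 0.3801]
orientation: [0.202, 0.979, 0.001, 0.001]
ft_force: [0.4, -0.1, 0.6]
grip_width: 1.001
finger_force: 0.0
```

Emit:
{"method": "move_arm", "body": {
  "plan": [
    [-0.76,-0.03,0,0,0,1,-1],
    [-0.76,-0.03,0,0,0,1,-1],
    [-0.76,-0.03,0,0,0,1,-1],
    [-0.76,-0.03,0,0,0,1,-1],
    [-0.76,-0.03,0,0,0,1,-1],
    [-0.76,-0.03,0,0,0,1,-1],
    [-0.76,-0.03,0,0,0,1,-1],
    [-0.76,-0.03,0,0,0,1,-1],
    [-0.76,-0.03,0,0,0,1,-1],
    [-0.76,-0.03,0,0,0,1,-1],
    [-0.76,-0.03,0,0,0,1,-1]
  ]
}}

```text
t: 1.9
ee_pos: [0.344, 0.0716, 0.3777]
orientation: [0.633, 0.774, -0.0, -0.001]
ft_force: [0.6, 0.5, -0.7]
grip_width: 0.999
finger_force: 0.0
```

Emit:
{"method": "move_arm", "body": {
  "plan": [
    [-0.76,-0.03,0,0,0,1,-1],
    [-0.76,-0.03,0,0,0,1,-1],
    [-0.76,-0.03,0,0,0,1,-1],
    [-0.76,-0.03,0,0,0,1,-1],
    [-0.76,-0.03,0,0,0,1,-1],
    [-0.76,-0.03,0,0,0,1,-1],
    [-0.76,-0.03,0,0,0,1,-1],
    [-0.76,-0.03,0,0,0,1,-1],
    [-0.76,-0.03,0,0,0,1,-1],
    [-0.76,-0.03,0,0,0,1,-1],
    [0,0,0,0,0,0,-1]
  ]
}}

```text
t: 3.0
ee_pos: [0.2752, -0.2172, 0.3775]
orientation: [0.901, 0.433, -0.001, -0.001]
ft_force: [-0.7, 0.4, -0.7]
grip_width: 1.001
finger_force: 0.0
```

Emit:
{"method": "move_arm", "body": {
  "plan": [
    [-0.1,0.8,0,0,0,0,-1],
    [-0.1,0.9,0,0,0,0,-1],
    [-0.1,0.9,0,0,0,0,-1],
    [-0.1,0.9,0,0,0,0,-1],
    [-0.1,0.9,0,0,0,0,-1],
    [-0.1,0.9,0,0,0,0,-1],
    [-0.05,0.9,0,0,0,0,-1],
    [0,0,0,0,0,0.9,-1],
    [0,0,0,0,0,1,-1],
    [0,0,0,0,0,1,-1]
  ]
}}

```text
t: 4.0
ee_pos: [0.4563, -0.3881, 0.3767]
orientation: [0.948, 0.318, -0.0, -0.001]
ft_force: [-0.1, -0.0, -0.3]
grip_width: 1.0
finger_force: 0.0
```

Emit:
{"method": "move_arm", "body": {
  "plan": [
    [0,0,0,0,0,1,-1],
    [0,0,0,0,0,1,-1],
    [0,0,0,0,0,1,-1],
    [0,0,0.8,0,0,1,-1],
    [0,0,1,0,0,1,-1],
    [0,0,1,0,0,0.66,-1],
    [0,0,0.8,0,0,0,-1],
    [0,0,0,0,0,0,-1],
    [0,0,0,0,0,0,-1]
  ]
}}

```text
t: 4.9
ee_pos: [0.4556, -0.388, 0.2344]
orientation: [0.997, 0.078, -0.0, -0.001]
ft_force: [-0.5, -0.8, -0.2]
grip_width: 0.997
finger_force: 0.0
```

```bash
python3 - <<'E'
from h import *
s=ctrl.state();q=s["orientation"];print(s["t"],s["ee_pos"],2*np.degrees(np.arctan2(q[1],q[0]))-90, s["joint_positions"])
a=ctrl.snapshot("top")[120:400,200:520];b=ctrl.snapshot("scene")[100:380,180:500]
cv2.imwrite("pics/c1.png",cv2.resize(np.hstack([a,b])[:,:,::-1],(800,350)))
E
```

```text
4.9 [ 0.45555461 -0.38801333  0.23439851] -81.03060476550169 [-8.91912417e-01  3.37464887e-01  1.38705449e+00  2.84393637e-04
  1.41860792e+00  5.22295101e-01]
```

View pics/c1.png

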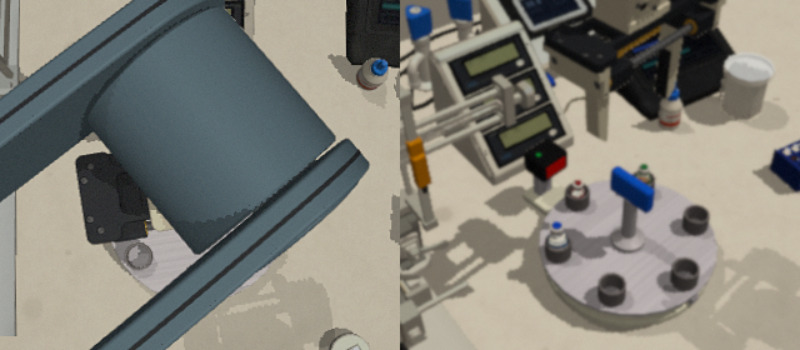

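Emit:
{"method": "move_arm", "body": {
  "plan": [
    [-0.1,0.08,0.5,0,0,0.1,-1],
    [0,0,0.8,0,0,0,-1],
    [0,0,0.8,0,0,0,-1],
    [0,0,0.6,0,0,0,-1],
    [0,0,0.4,0,0,0,-1],
    [0,0,0,0,0,0,-1],
    [0,0,0,0,0,0,-1]
  ]
}}

```text
t: 5.7
ee_pos: [0.4523, -0.3934, 0.1125]
orientation: [0.997, 0.073, 0.001, 0.001]
ft_force: [0.4, -0.3, -0.2]
grip_width: 1.001
finger_force: 0.0
```

Emit:
{"method": "move_arm", "body": {
  "plan": [
    [0,0,0,0,0,0,0],
    [0,0,0,0,0,0,0.3],
    [0,0,0,0,0,0,0.5],
    [0,0,0,0,0,0,0.7],
    [0,0,0,0,0,0,1],
    [0,0,0,0,0,0,1],
    [0,0,0,0,0,0,1],
    [0,0,0,0,0,0,1]
  ],
  "grip_force": 45
}}

```text
t: 6.5
ee_pos: [0.4514, -0.3923, 0.1106]
orientation: [0.997, 0.073, -0.0, -0.0]
ft_force: [-0.1, -0.2, 0.2]
grip_width: 0.361
finger_force: 0.0
```

Emit:
{"method": "move_arm", "body": {
  "plan": [
    [0,0,0,0,0,0,1],
    [0,0,0,0,0,0,1],
    [0,0,0,0,0,0,1],
    [0,0,0,0,0,0,1],
    [0,0,0,0,0,0,1],
    [0,0,0,0,0,0,1]
  ]
}}

```text
t: 7.1
ee_pos: [0.4516, -0.3936, 0.1108]
orientation: [0.997, 0.073, 0.0, 0.001]
ft_force: [-0.4, -4.9, -1.9]
grip_width: 0.146
finger_force: 68.4
```

Emit:
{"method": "move_arm", "body": {
  "plan": [
    [0,0,0,0,0,-0.2,1],
    [0,0,0,0,0,-0.4,1],
    [0,0,0,0,0,-0.5,1],
    [0,0,0,0,0,-0.5,1],
    [0,0,0,0,0,-0.5,1],
    [0,0,0,0,0,-0.5,1],
    [0,0,0,0,0,-0.5,1],
    [0,0,0,0,0,-0.5,1],
    [0,0,0,0,0,-0.5,1],
    [0,0,0,0,0,-0.5,1],
    [0,0,0,0,0,-0.5,1],
    [0,0,0,0,0,-0.5,1]
  ]
}}

```text
t: 8.3
ee_pos: [0.4516, -0.3934, 0.1108]
orientation: [0.95, 0.313, 0.0, 0.001]
ft_force: [0.4, -4.8, -2.9]
grip_width: 0.15
finger_force: 68.4
```

Emit:
{"method": "move_arm", "body": {
  "plan": [
    [0,0,0,0,0,-0.6,1],
    [0,0,0,0,0,-0.6,1],
    [0,0,0,0,0,-0.6,1],
    [0,0,0,0,0,-0.6,1],
    [0,0,0,0,0,-0.6,1],
    [0,0,0,0,0,-0.6,1],
    [0,0,0,0,0,-0.6,1],
    [0,0,0,0,0,-0.6,1],
    [0,0,0,0,0,-0.6,1],
    [0,0,0,0,0,-0.5,1],
    [0,0,0,0,0,-0.3,1],
    [0,0,0,0,0,-0.2,1]
  ]
}}

```text
t: 9.5
ee_pos: [0.4514, -0.3933, 0.1108]
orientation: [0.827, 0.562, -0.0, 0.001]
ft_force: [-0.4, -5.7, -1.4]
grip_width: 0.148
finger_force: 68.3
```

Emit:
{"method": "move_arm", "body": {
  "plan": [
    [0,0,0,0,0,0,1],
    [0,0,0,0,0,0,1],
    [0,0,0,0,0,0,1]
  ]
}}

```text
t: 9.8
ee_pos: [0.4514, -0.3933, 0.1108]
orientation: [0.827, 0.562, -0.0, 0.001]
ft_force: [0.2, -5.2, -3.2]
grip_width: 0.149
finger_force: 68.1
```

```bash
python3 - <<'E'
from h import *
s=ctrl.state();q=s["orientation"];print(s["t"],s["ee_pos"],2*np.degrees(np.arctan2(q[1],q[0]))-90, s["joint_positions"],s["moment"])
b=ctrl.snapshot("scene")[140:380,240:480]
cv2.imwrite("pics/c2.png",cv2.resize(b[:,:,::-1],(600,600)))
E
```

```text
9.8 [ 0.45144008 -0.39329721  0.1107855 ] -21.64606615413257 [-9.02433522e-01  4.32483365e-01  1.56001929e+00 -6.57731721e-04
  1.14771496e+00 -5.24368763e-01] [-0.77508019  0.15371663 -0.02911741]
```

View pics/c2.png

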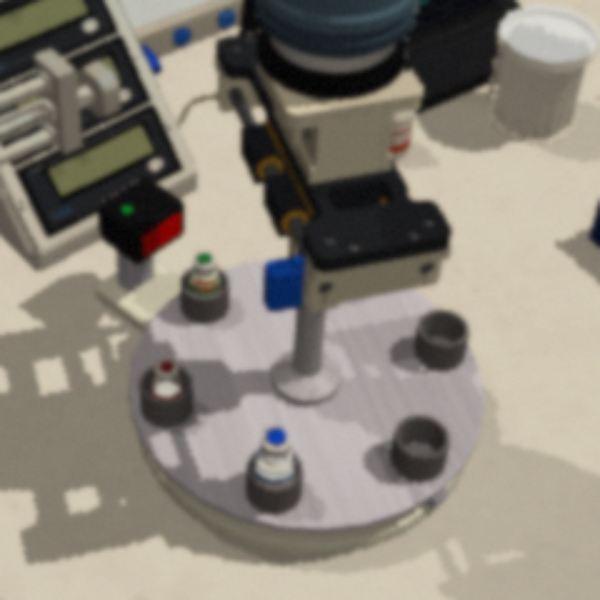

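Green vial, at (205,275) in the crop, is in front of the scanner, and all three vials stand in their wells. I'll release and rise.

Emit:
{"method": "move_arm", "body": {
  "plan": [
    [0,0,0,0,0,0,0.5],
    [0,0,0,0,0,0,0],
    [0,0,0,0,0,0,-0.5],
    [0,0,0,0,0,0,-1],
    [0,0,0,0,0,0,-1],
    [0,0,0,0,0,0,-1],
    [0,0,0,0,0,0,-1],
    [0,0,0,0,0,0,-1],
    [0,0,0,0,0,0,-1],
    [0,0,0,0,0,0,-1],
    [0,0,0,0,0,0,-1],
    [0,0,0,0,0,0,-1]
  ]
}}

```text
t: 11.05
ee_pos: [0.4514, -0.3923, 0.1107]
orientation: [0.827, 0.562, 0.0, -0.0]
ft_force: [0.4, 0.1, -0.1]
grip_width: 1.0
finger_force: 0.0
```

Emit:
{"method": "move_arm", "body": {
  "plan": [
    [0,0,-0.3,0,0,0,-1],
    [0,0,-0.6,0,0,0,-1],
    [0,0,-0.9,0,0,0,-1],
    [0,0,-1,0,0,0,-1],
    [0,0,-1,0,0,0,-1],
    [0,0,-0.8,0,0,0,-1],
    [0,-1,0,0,0,0,-1],
    [0,-1,0,0,0,0,-1],
    [0,-1,0,0,0,0,-1],
    [0,-1,0,0,0,0,-1],
    [0,0,0,0,0,0,-1],
    [0,0,0,0,0,0,-1]
  ]
}}

```text
t: 12.25
ee_pos: [0.3025, -0.3336, 0.296]
orientation: [0.827, 0.561, 0.0, 0.001]
ft_force: [-0.5, -1.0, -0.3]
grip_width: 0.999
finger_force: 0.0
```

```bash
python3 - <<'E'
from h import *
s=ctrl.state();print(s["t"],s["ee_pos"],s["ft_force"])
a=ctrl.snapshot("top")[120:400,200:520];b=ctrl.snapshot("scene")[100:380,180:500]
cv2.imwrite("pics/c3.png",cv2.resize(np.hstack([a,b])[:,:,::-1],(800,350)))
P=bar(np.ascontiguousarray(ctrl.snapshot("scene")),(330,215,395,290));print(len(P),P.mean(0))
E
```

```text
12.25 [ 0.30252822 -0.33362687  0.29603005] [-0.50340895 -1.03713357 -0.25279626]
730 [365.33150685 250.60273973]
```

View pics/c3.png

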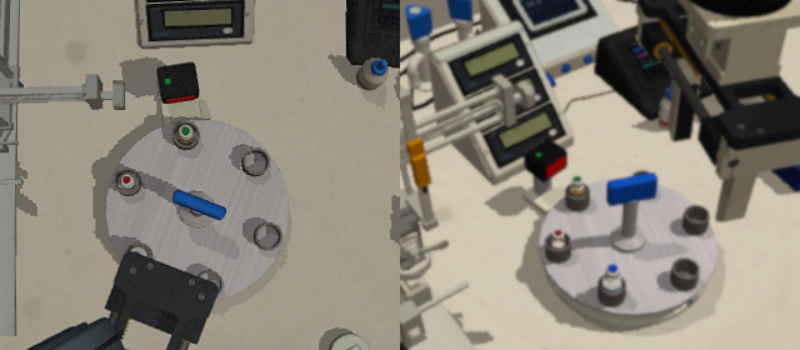

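The green vial at (185,133) sits in front of the scanner, all three vials are upright, and the gripper is clear. I'll hand the job in.

```bash
python3 -c "
from workcell import ctrl
print(ctrl.finish_job())"
```

```text
the job is handed in; nothing more can be done
None
```

I turned the carousel 60° counter-clockwise; the last pictures show the green vial in front of the scanner, all three vials standing in their wells and the handle released. The job was handed in after about 12 s, with no verdict shown.

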